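# Switch the capacitor feeder to its loaded chute

## Task

Three capacitors wait in one chute of the two-lane feeder, held back by the low end of the yellow seesaw gate. First push the white catch tray along its rail (the orange plate is there to push on) until it is fully home under the loaded chute; then press down the raised end of the gate so that it rocks right over its pivot, stays there, and all three capacitors roll down into the tray. Only push and press: do not touch the capacitors, pick nothing up, and leave everything else on the bench where it stands.

Things in the scene. Friction and masses are not known exactly. Their poses are not given: they have to be found in the camera images.
- feeder: fixed two-lane feeder on a grey base plate 315 x 186 x 8 mm. Origin on the bench under the gate's pivot, midway between the lanes (pivot 128 mm above the bench). x axis points down the chutes, roughly away from the robot; y runs across them: lane centres at y = +50 mm (loaded) and -50 mm (empty). Tray rail along y at x = +122 mm, y -93 to +93 mm, stops 18 mm high
- lane (a point): point on the loaded lane's floor beneath the gate, 75 mm above the bench. Both aluminium lanes are 43 mm wide inside, walls 24 mm high, sloping down 17 degrees, floor from 107 mm high (105 mm upstream of the gate) to 54 mm (68 mm downstream). Beyond the loaded lane a side shelf, 8 mm high, feeder x -120 to +10 mm, y +93 to +163 mm, carries two bystanders
- gate (a joint): tilt of the yellow seesaw gate about the feeder's x, rad: -0.34 as found (+y blade down, blocking the loaded lane; -y end raised), 0 level, +0.34 fully over (-y end down, loaded lane open). A brass weight on top (26 mm diameter, up to 44 mm above the pivot) makes it top-heavy: past level it falls to its stop and stays; pressing takes under 1 N
- press_pad (a point): centre of the top face of the yellow pad (34 mm along the lane x 30 mm across) on the gate's -y end, the raised end; 60 mm from the pivot along the beam, about 154 mm above the bench when raised and about 115 mm when fully down
- tray (a joint): travel of the white catch tray along its rail towards the feeder's +y, m: 0 under the empty chute, 0.100 fully home against the stop under the loaded chute; starts between 0 and 0.045; rail friction about 1.2 N, it stays where it is left
- tray_in (a point): centre of the inner floor of the white tray, 18 mm above the bench; the tray is 98 mm (along the feeder's x) x 70 mm outside with 4 mm walls, three of them with rims 74 mm above the bench, and the wall facing the chutes 42 mm; its axes are parallel to the feeder's
- push_plate (a point): centre of the outer face of the orange plate (50 mm wide along the feeder's x, 48 mm high, its top 74 mm above the bench) on the tray's -y side; push it towards the feeder's +y. This point is 52 mm above the bench
- cap1: capacitor, dark can 22 mm diameter, 40 mm long, about 22 g, lying across the loaded lane; origin at its centre, its y axis along the can
- cap2: capacitor, dark can 22 mm diameter, 40 mm long, about 22 g, lying across the loaded lane; origin at its centre, its y axis along the can
- cap3: capacitor, dark can 22 mm diameter, 40 mm long, about 22 g, lying across the loaded lane; origin at its centre, its y axis along the can
- spare_cap: loose spare capacitor, upright, 22 mm diameter, 40 mm tall, standing on the feeder's side shelf; origin under its centre. A bystander, to be left alone
- spool: red reel, 48 mm diameter, 34 mm tall, on the feeder's side shelf; origin under its centre. A bystander, to be left alone
- driver: screwdriver, 170 mm long, lying on the bench along its own x. A bystander, to be left alone
- jar: jar, 52 mm diameter, 70 mm tall; origin under its centre. A bystander, to be left alone
- cup: grey open cup, 70 mm rim diameter, 85 mm tall; origin under its centre. A bystander, to be left alone
- dish: blue open dish 100 x 80 x 25 mm; origin under its centre. A bystander, to be left alone
- board: green circuit board 110 x 80 mm, up to 12 mm high; origin under its centre. A bystander, to be left alone
Mind the look-alikes: they are no part of the job. Leave any turquoise look-alike of the cap3 alone.

How it is judged:
By the outcome, as a careful person would: the job done as asked, in the order asked, and still so for the second after the job is handed in, with the robot touching nothing.
It also fails if it takes over 48 s, if anything falls off the work surface, if the arm or the gripper's body presses on something with over 40 N, if the wrist force passes 120 N, or if a joint passes its speed limit or range.

## Robot

A 6-joint arm with a two-finger parallel gripper is mounted at the origin on the work surface. World frame = base frame: x ahead of the robot, y to its left, z up, the work surface at z = 0. Lengths are in m, angles in rad, forces in N, time in s.
With the tool pointing down it reaches from about 0.425 to 0.95 m from the base axis. Payload 3.5 kg.
Tool frame: the origin (TCP) lies on the centre line of the jaws, within the pads' length; the fingertips stand ahead of it and the grasp point (between the pads) lies 11 mm behind it (tips_ahead is the z of the fingertips in the tool frame, in m); z points along the fingers, y is the direction in which the jaws open and shut (so a half turn about z gives the same grasp; the last joint's range is limited). The gripper opens to 85 mm and grips with 20 to 120 N. Pads are 22 mm wide; open, the fingers measure 114 mm over their backs; the gripper's body (76 mm by 85 mm) begins 54 mm behind the grasp point. The pads swing forward as they close: fully open they stand 13 mm farther back than shut.
Start: joints at [-1.329, 0.286, 1.577, -0, 1.279, -0.15], TCP at [0.258, -0.624, 0.239] pointing down, gripper open.
Joint ranges: [-2.77, 2.77], [-0.9, 2.22], [0.21, 2.48], [-1.53, 4.67], [0.24, 2.81], [-2.84, 2.84]. Speed limits (rad/s): [2.79, 2.79, 3.14, 3.14, 3.14, 3.14].

## Interface

Orientations are given as a unit quaternion [x, y, z, w].
In Python, from plant import * gives the robot as it stands. The module is installed in compiled form; this text tells all that it offers.
- The arm moves only by the tool move_arm, never from a script. Its arguments are lists of equal length, an entry for each row: "linear": the shift along the world's x, y, z in m, a list of three; "twist": the turn, a rotation vector about the world's x, y, z in degrees, a list of three. A call has 1 to 20 rows; each row shifts and turns the pose as measured when the row begins; what a row does not reach is not made up. A row lasts 1/12 s, in which the tool goes at most 41.7 mm and 7.16 degrees, less where a joint would pass 70% of its speed; a pose out of reach is approached as far as the arm can. A call is refused whole if a number of a shift passes 0.0417 or a number of a turn 7.16, either way. A call with a gripper value outside its range is refused whole. "grip" is the opening, from 0 (shut) to 1 (fully open), set as the call begins (left out, the last holds). The fingers move at their own pace and stop on an object; "force" is the grip in N (left out, the last holds). Time passes only in rows, so rows that do not move let the fingers close. It gives the time, the measured TCP pose, the force and the opening at its end, in the units of the state.
- get_state(): the state, without advancing time (a new reading comes with each control period).
- read_camera(name): name is "side" or "top" or "wrist"; returns a dict with "img" (480x640x3 uint8, blue, green, red), "depth" (480x640 float32, m along the optical axis (not along the pixel's ray), 0 where there is no reading), "fx", "fy", "cx", "cy" (pixels), "dist" ([k1, k2, p1, p2, k3] as OpenCV has them; the pictures are not rectified), "rvec" (rotation vector, rad) and "tvec" (3), from world to camera coordinates, as OpenCV has them. Camera axes: x right, y down, z forward; pixel columns grow to the right and rows downward; lengths in m; the calibration is good to about 2 mm. A picture is of the moment at which its call begins.
- sign_off(): hands the job in, once; it reports no verdict.
The state is a dict: "time": time; "qpos": joint angles; "dq": joint speeds; "joint_efforts": joint torques, N m; "eef_pos": TCP position; "tcp_rot": TCP orientation; "contact_force": force on the tool from outside, world axes, zero at the start; "wrist_torque": the same for the moment, N m; "opening": opening from 0.0 (shut) to 1.0 (fully open).
Only numpy, scipy, OpenCV 4.12 (cv2) and the standard library are available. Lean on these libraries where they do the work, as an engineer would, in place of code of your own. Each camera call takes 0.05 s, during which the arm holds its last target.

## Working session

There is one attempt and no reset: what is moved stays moved. The work goes in short steps, Python scripts to look and compute and a tool call to move; the robot and the scene stay as the last step left them, time stands still between calls to the robot, and variables do not carry over. Pictures are saved under pics/ and viewed, and the job is handed in when it is done.

Besides the shell and the picture viewer there is one more tool, called after "Call:" by a JSON object that holds its "name" and its "arguments". move_arm: Moves the arm, as the interface text tells. Its arguments: {"type":"object","properties":{"linear":{"type":"array","items":{"type":"array","items":{"type":"number"}}},"twist":{"type":"array","items":{"type":"array","items":{"type":"number"}}},"grip":{"type":"number"},"force":{"type":"number"}},"required":["linear","twist"]}

```bash
mkdir -p pics; python3 - <<'E'
from plant import *
import cv2,numpy as np
s=get_state();print(s)
for n in ["side","top","wrist"]:
    c=read_camera(n);cv2.imwrite(f"pics/{n}0.png",c["img"]);np.savez(f"{n}0.npz",**c)
    print(n,c["fx"],c["fy"],c["cx"],c["cy"],c["dist"],c["rvec"],c["tvec"])
E
```

```text
{'time': 0.0, 'qpos': array([-1.32902184e+00,  2.87197955e-01,  1.57814820e+00, -4.06729613e-06,
        1.27858903e+00, -1.49970087e-01]), 'dq': array([ 0.00123565,  0.00158447,  0.00170792,  0.00183987, -0.00041225,
       -0.00028311]), 'joint_efforts': array([-1.66836140e-03, -4.05985272e+01, -2.92629218e+01, -2.22213066e-04,
        5.75344136e-03,  8.64989914e-06]), 'eef_pos': array([ 0.25761004, -0.62323381,  0.23794121]), 'tcp_rot': array([ 9.80877489e-01,  1.94622661e-01, -5.56894034e-05, -1.16994054e-03]), 'contact_force': array([-0.21549222,  0.1965952 , -0.85872531]), 'wrist_torque': array([0.05075441, 0.00978078, 0.00658899]), 'opening': 0.9993519833357074}
side 578.7448202475974 578.7448202475974 310.31005858534763 235.23295714379768 [-0.18422119  0.          0.          0.          0.        ] [ 0.70180591 -2.57810186  1.21539334] [0.46870239 0.25904528 1.2838685 ]
top 595.6829882876519 595.6829882876519 318.384100507422 238.23969914242272 [-0.09243931  0.          0.          0.          0.        ] [ 2.16900729 -2.1811657   0.09111791] [-0.00713967  0.55758775  1.32677076]
wrist 381.600708653118 381.600708653118 321.59666748159793 235.43545075489462 [-0.01302891  0.          0.          0.          0.        ] [-2.40502239  1.60844986  0.23700596] [-0.67498273 -0.03619174  0.37992366]
```

View pics/side0.png

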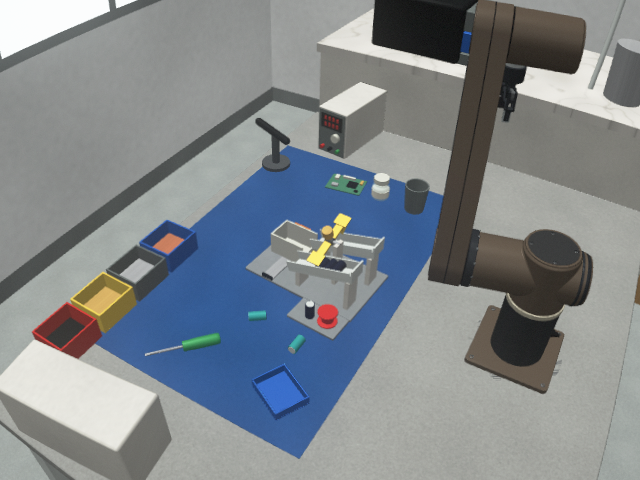

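View pics/top0.png

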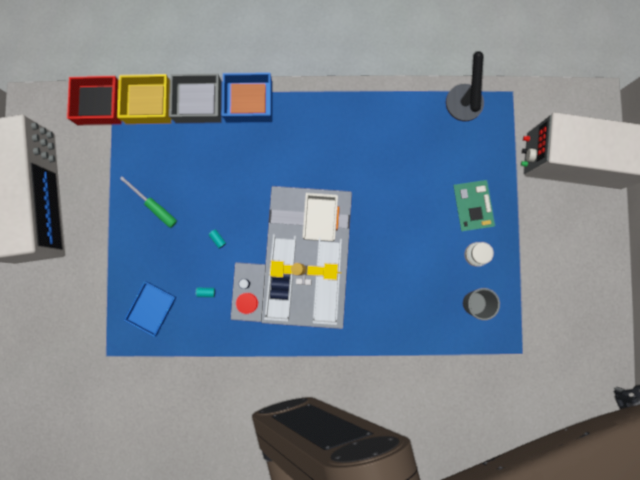

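View pics/wrist0.png

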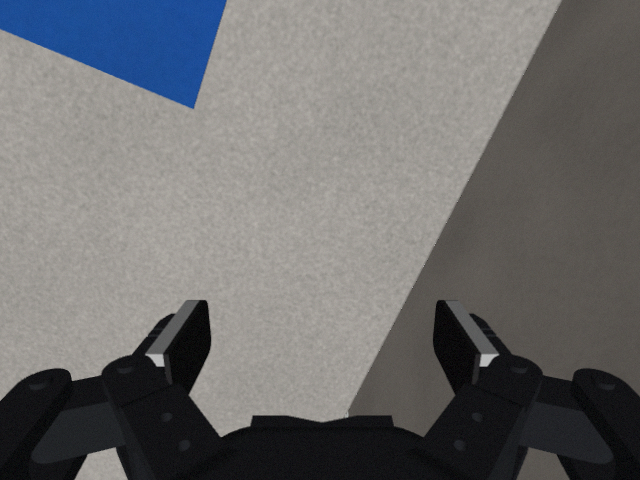

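The side view shows the feeder at about (320,260). In the top view, the tray is at (320,217) with the orange plate on its right at (338,217). The raised yellow pad is at (330,271), the caps at (280,288), and the jar and cup at (480,255) and (482,304).

```bash
cat > h.py <<'E'
import cv2,numpy as np
def load(f): return dict(np.load(f))
def ray(c,px):
    K=np.array([[c["fx"],0,c["cx"]],[0,c["fy"],c["cy"]],[0,0,1]],float)
    u=cv2.undistortPoints(np.array(px,float).reshape(-1,1,2),K,c["dist"].astype(float)).reshape(-1,2)
    R=cv2.Rodrigues(c["rvec"].astype(float))[0];C=-R.T@c["tvec"].reshape(3)
    return C,np.c_[u,np.ones(len(u))]@R
def plane(c,px,z):
    C,d=ray(c,px);return C+d*((z-C[2])/d[:,2])[:,None]
def depthpts(c,mask):
    v,u=np.nonzero(mask&(c["depth"]>0));C,d=ray(c,np.c_[u,v]);return C+d*c["depth"][v,u][:,None],np.c_[u,v]
def proj(c,P):
    K=np.array([[c["fx"],0,c["cx"]],[0,c["fy"],c["cy"]],[0,0,1]],float)
    return cv2.projectPoints(np.array(P,float).reshape(-1,1,3),c["rvec"].astype(float),c["tvec"].astype(float),K,c["dist"].astype(float))[0].reshape(-1,2)
E
python3 - <<'E'
import plant;print([a for a in dir(plant) if a[0]!='_'], getattr(plant,'tips_ahead',None))
from h import *
c=load("top0.npz")
P,uv=depthpts(c,np.ones((480,640),bool))
hsv=cv2.cvtColor(c["img"],cv2.COLOR_BGR2HSV)
roi=np.zeros((480,640),bool);roi[180:335,228:360]=1
Y=roi&(hsv[...,0]>20)&(hsv[...,0]<35)&(hsv[...,1]>150)
n,l,st,ce=cv2.connectedComponentsWithStats(Y.astype(np.uint8))
for i in range(1,n):
    if st[i,4]>20:
        p,_=depthpts(c,l==i);print("yellow",st[i],p.min(0).round(3),p.max(0).round(3))
O=roi&(hsv[...,0]>5)&(hsv[...,0]<20)&(hsv[...,1]>130)
n,l,st,ce=cv2.connectedComponentsWithStats(O.astype(np.uint8))
for i in range(1,n):
    if st[i,4]>5:
        p,_=depthpts(c,l==i);print("orange",st[i],ce[i].round(1),p.mean(0).round(4),p.min(0).round(3),p.max(0).round(3))
# base plate pixels height ~8mm, non blue
p,uv=depthpts(c,roi&(hsv[...,1]<60)); 
m=(abs(p[:,2]-.008)<.004); r=cv2.minAreaRect(plane(c,uv[m],.008)[:,:2].astype(np.float32)*1000);print(r)
t=(abs(p[:,2]-.074)<.006);print(t.sum(),np.c_[p[t].min(0),p[t].max(0)])
im=cv2.resize(c["img"][170:345,220:365],None,fx=4,fy=4,interpolation=cv2.INTER_CUBIC);cv2.imwrite("pics/crop0.png",im)
s=load("side0.npz");cv2.imwrite("pics/crop1.png",cv2.resize(s["img"][190:340,230:400],None,fx=4,fy=4,interpolation=cv2.INTER_CUBIC))
E
```

```text
['Unreachable', 'get_state', 'read_camera', 'sign_off', 'tips_ahead'] 0.008
yellow [271 261  34  17 370] [0.468 0.019 0.099] [0.502 0.09  0.178]
yellow [307 264  31  15 335] [ 0.464 -0.048  0.13 ] [0.493 0.013 0.165]
orange [337 207   2  21  24] [337.3 216.5] [ 0.6007 -0.0522  0.0751] [ 0.577 -0.054  0.07 ] [ 0.622 -0.051  0.08 ]
((520.0723266601562, 52.406654357910156), (254.75994873046875, 313.596435546875), 85.70165252685547)
473 [[ 0.44901718  0.65240835]
 [-0.05968085  0.08918586]
 [ 0.06800877  0.07993534]]
```

View pics/crop0.png

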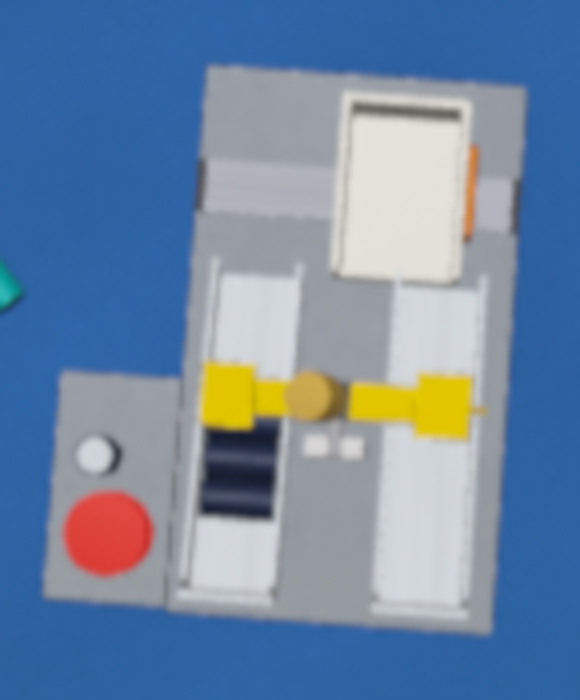

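View pics/crop1.png

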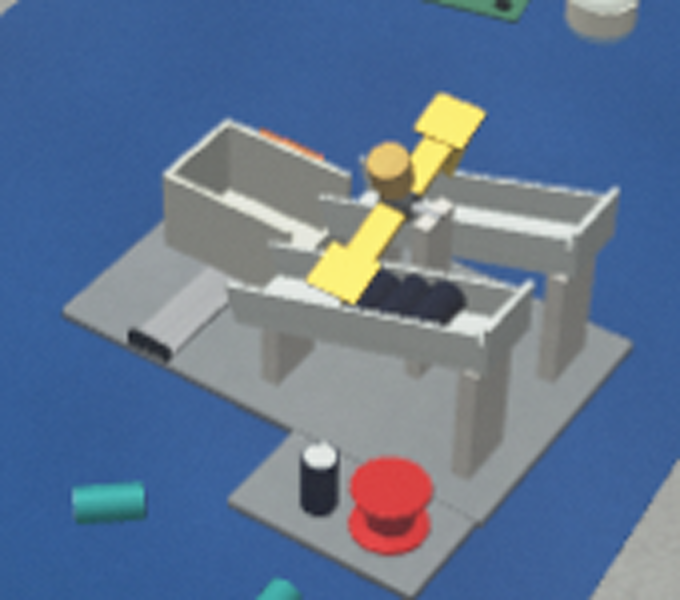

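The crops show the tray partway along its rail, with its orange plate at crop0 (472,190). The pad is at crop0 (444,407) and the base-plate corners are sharp enough to use. Next: the feeder frame.

```bash
python3 - <<'E'
from h import *
c=load("top0.npz")
f=lambda L:[(220+(x-1.5)/4,170+(y-1.5)/4) for x,y in L]
B=plane(c,f([(208,66),(527,88),(492,634),(168,610)]),.008)[:,:2]
print(B.round(4));print([np.linalg.norm(B[i]-B[(i+1)%4]).round(4) for i in range(4)])
d=(B[0]-B[3])+(B[1]-B[2]);a=np.arctan2(d[1],d[0]);print("yaw deg",np.degrees(a))
e=(B[0]-B[1])+(B[3]-B[2]);print("yaw2",np.degrees(np.arctan2(-e[0],e[1])))
pad=plane(c,f([(415,374),(470,378),(468,440),(414,434)]),.154);print("pad",pad.mean(0).round(4))
brass=plane(c,f([(311,396)]),.170);print("brass",brass)
tr=plane(c,f([(343,92),(471,100),(460,284),(331,275)]),.074);tr2=plane(c,f([(460,284),(331,275)]),.042);print("tray",tr.round(4),tr2.round(4))
pl=plane(c,f([(478,146),(474,240)]),.074);print("plate face top",pl.round(4))
rail=plane(c,f([(200,184),(517,206)]),.026);print("stops",rail.round(4))
x=np.array([np.cos(a),np.sin(a)]);y=np.array([-x[1],x[0]])
# origin: plate y-mid = feeder y 0 ; rail gives x=+.122
rm=rail.mean(0)[:2];o=rm-.122*x;print("origin via rail",o)
p=pad.mean(0)[:2];print("origin via pad",p+y*(.0565+.0*1))
for n,q in [("pad",p),("brass",brass[0,:2]),("plate",pl.mean(0)[:2]),("B0",B[0]),("B1",B[1]),("B2",B[2]),("B3",B[3])]:print(n,(q-o)@x,(q-o)@y)
for n,z,px in [("cup",.085,(483,303)),("jar",.07,(480,253))]: print(n,plane(c,[px],z))
E
```

```text
[[ 0.6808  0.0975]
 [ 0.6668 -0.0871]
 [ 0.3538 -0.0641]
 [ 0.3682  0.1199]]
[np.float64(0.1851), np.float64(0.3138), np.float64(0.1846), np.float64(0.3134)]
yaw deg -4.152866356784334
yaw2 -4.410890169992189
pad [ 0.4785 -0.0341  0.154 ]
brass [[0.48358794 0.03192237 0.17      ]]
tray [[ 0.6541  0.0177  0.074 ]
 [ 0.6493 -0.0527  0.074 ]
 [ 0.5478 -0.0459  0.074 ]
 [ 0.5531  0.0246  0.074 ]] [[ 0.5504 -0.0466  0.042 ]
 [ 0.5559  0.0255  0.042 ]]
plate face top [[ 0.6237 -0.0563  0.074 ]
 [ 0.5719 -0.0537  0.074 ]]
stops [[ 0.6097  0.1004  0.026 ]
 [ 0.596  -0.0797  0.026 ]]
origin via rail [0.48116913 0.01917058]
origin via pad [0.4825562 0.0222078]
pad 0.0011634776996019653 -0.05337031410628023
brass 0.0014890024485927742 0.012893467648379738
plate 0.12167741545091629 -0.06554953139501792
B0 0.19343872013646551 0.09256307185695842
B1 0.1927968633766685 -0.09254795949241805
B2 -0.12101178451260122 -0.09230577246310438
B3 -0.11998856621719092 0.09232088482764478
cup [[ 0.40970345 -0.36542702  0.085     ]]
jar [[ 0.51890901 -0.36569465  0.07      ]]
```

Call:
{"name": "move_arm", "arguments": {"linear": [[0.0188,0.0293,0],[0.0188,0.0293,0],[0.0188,0.0293,0],[0.0188,0.0293,0],[0.0188,0.0293,0],[0.0188,0.0293,0],[0.0188,0.0293,0],[0.0188,0.0293,0],[0.0188,0.0293,0],[0.0188,0.0293,0],[0.0188,0.0293,0],[0.0188,0.0293,0],[0.0188,0.0293,0],[0.0188,0.0293,0],[0.0188,0.0293,0],[0.0188,0.0293,0],[0.0188,0.0293,0],[0.0188,0.0293,0]], "twist": [[0,0,3.52],[0,0,3.52],[0,0,3.52],[0,0,3.52],[0,0,3.52],[0,0,3.52],[0,0,3.52],[0,0,3.52],[0,0,3.52],[0,0,3.52],[0,0,3.52],[0,0,3.52],[0,0,3.52],[0,0,3.52],[0,0,3.52],[0,0,3.52],[0,0,3.52],[0,0,3.52]], "grip": 0, "force": 40}}

```text
time: 1.65
eef_pos: [0.5991, -0.072, 0.2306]
tcp_rot: [0.718, 0.696, -0.003, -0.004]
contact_force: [0.3, -1.2, -0.1]
opening: -0.002
```

Call:
{"name": "move_arm", "arguments": {"linear": [[0,0,0],[-0.002,-0.014,0],[-0.001,-0.014,0],[0,0,0]], "twist": [[0,0,0],[0,0,-1.2],[0,0,-1.2],[0,0,0]]}}

```text
time: 1.98
eef_pos: [0.5974, -0.0954, 0.2289]
tcp_rot: [0.73, 0.683, -0.003, -0.005]
contact_force: [-0.3, 0.1, 0.5]
opening: -0.002
```

```bash
python3 - <<'E'
from plant import *
import cv2,numpy as np
s=get_state();print(s['eef_pos'],s['tcp_rot'])
for n in ["side","top","wrist"]:
    c=read_camera(n);np.savez(f"{n}1.npz",**c)
    cv2.imwrite(f"pics/{n}1.png",c["img"])
E
```

```text
[ 0.59740368 -0.0954438   0.22894228] [ 0.73002936  0.68339054 -0.00311987 -0.00497752]
```

View pics/wrist1.png

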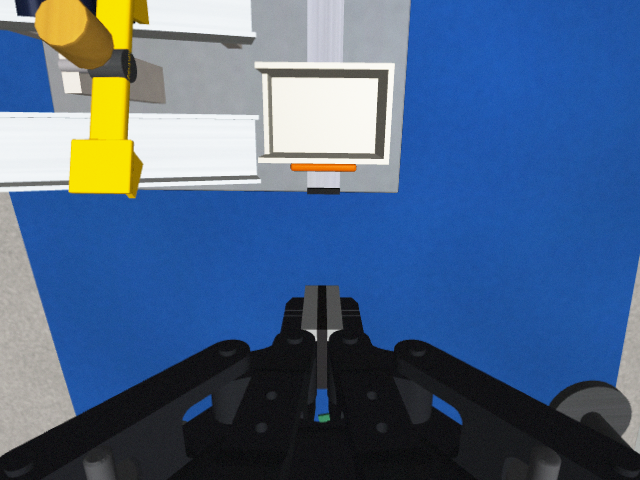

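View pics/side1.png

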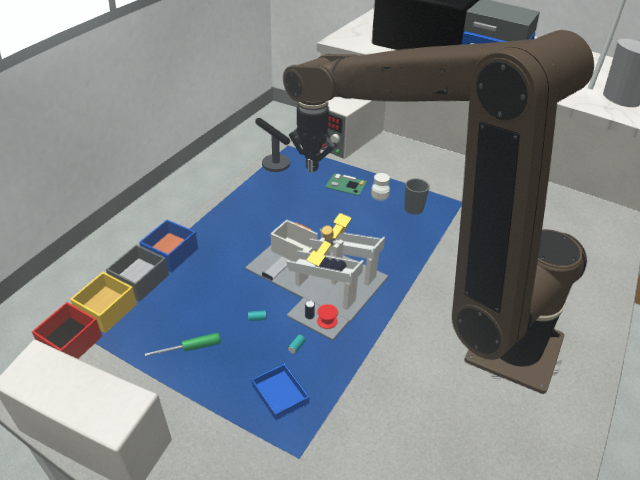

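```bash
python3 - <<'E'
from h import *
c=load("wrist1.npz")
print("pad",plane(c,[(78,140),(132,140),(130,194),(69,194)],.154).round(4),plane(c,[(102,167)],.154))
print("plate top outer",plane(c,[(290,171),(323,171),(356,171)],.074).round(4))
print("rim",plane(c,[(256,62),(394,63),(389,164),(258,163)],.074).round(4))
print("stop",plane(c,[(308,193),(340,193)],.018).round(4))
im=c["img"][0:240,0:420];cv2.imwrite("pics/wc.png",cv2.resize(im,(800,457),interpolation=cv2.INTER_CUBIC))
E
```

```text
pad [[ 0.4701 -0.0228  0.154 ]
 [ 0.4997 -0.0249  0.154 ]
 [ 0.4925 -0.0539  0.154 ]
 [ 0.4577 -0.0516  0.154 ]] [[ 0.48001125 -0.03803533  0.154     ]]
plate top outer [[ 0.5753 -0.0561  0.074 ]
 [ 0.6002 -0.0577  0.074 ]
 [ 0.625  -0.0593  0.074 ]]
rim [[ 0.5582  0.0213  0.074 ]
 [ 0.6546  0.0142  0.074 ]
 [ 0.6499 -0.0556  0.074 ]
 [ 0.5517 -0.0485  0.074 ]]
stop [[ 0.5843 -0.0834  0.018 ]
 [ 0.6135 -0.0853  0.018 ]]
```

View pics/wc.png

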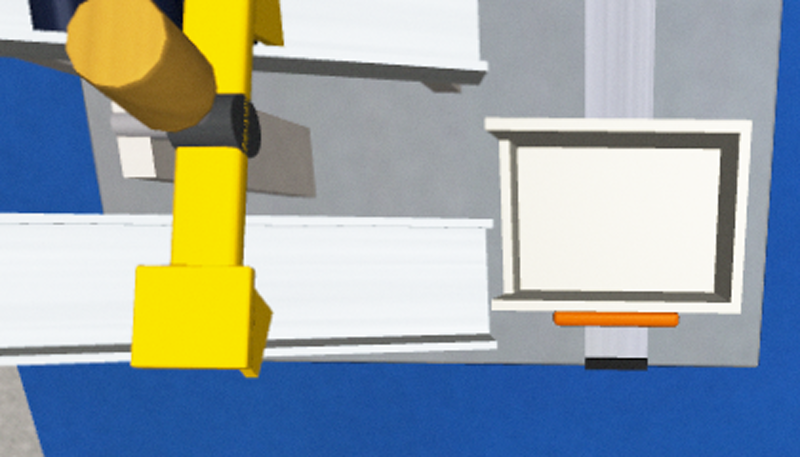

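The wrist view shows the shut fingers lined up with the orange plate at (323,167). Top and wrist views agree to about 3 mm. Next: descend in front of the plate.

Call:
{"name": "move_arm", "arguments": {"linear": [[0,0,-0.03],[0,0,-0.03],[0,0,-0.03],[0,0,-0.03],[0,0,-0.02],[0,0,-0.01],[0,0,0]], "twist": [[0,0,0],[0,0,0],[0,0,0],[0,0,0],[0,0,0],[0,0,0],[0,0,0]]}}

```text
time: 2.72
eef_pos: [0.5967, -0.1009, 0.0792]
tcp_rot: [0.734, 0.679, 0.001, -0.001]
contact_force: [-0.1, 0.2, 0.5]
opening: 0.001
```

Call:
{"name": "move_arm", "arguments": {"linear": [[0,0,-0.012],[0,0,-0.01],[0,0,0],[0.001,0.01,0],[0.001,0.01,0],[0.0007,0.01,0],[0.0007,0.01,0],[0.0007,0.01,0]], "twist": [[0,0,0],[0,0,0],[0,0,0],[0,0,0],[0,0,0],[0,0,0],[0,0,0],[0,0,0]]}}

```text
time: 3.38
eef_pos: [0.6051, -0.0504, 0.0619]
tcp_rot: [0.735, 0.678, 0.003, 0.005]
contact_force: [-0.5, -1.3, -0.8]
opening: -0.001
```

```bash
python3 - <<'E'
from plant import *
import cv2,numpy as np
s=get_state();print(s['eef_pos'],s['contact_force'])
for n in ["wrist"]:
    c=read_camera(n);np.savez(f"{n}2.npz",**c)
    cv2.imwrite(f"pics/{n}2.png",c["img"])
E
```

```text
[ 0.60508126 -0.05041694  0.06194091] [-0.48808349 -1.25126239 -0.7879858 ]
```

View pics/wrist2.png

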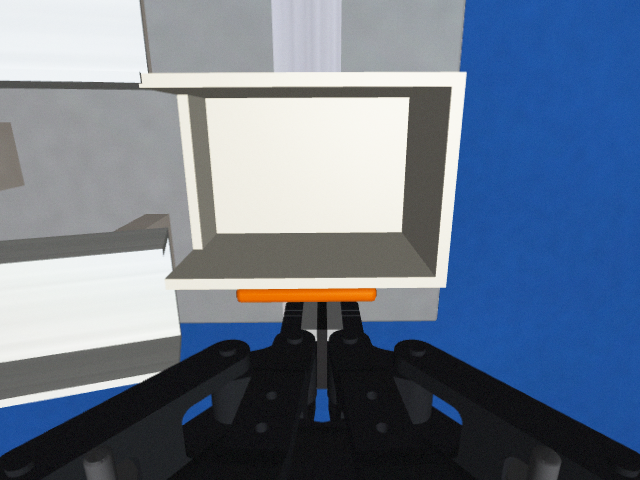

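The fingers are on the orange plate at (307,295) with about 1.3 N of push, so the tray is sliding. I'll keep pushing.

Call:
{"name": "move_arm", "arguments": {"linear": [[0,0.009,-0.001],[0,0.009,-0.001],[0,0.009,-0.001],[0,0.009,0],[0,0.006,0]], "twist": [[0,0,0],[0,0,0],[0,0,0],[0,0,0],[0,0,0]]}}

```text
time: 3.85
eef_pos: [0.6071, -0.0022, 0.0609]
tcp_rot: [0.734, 0.679, 0.005, 0.007]
contact_force: [1.0, -1.8, -0.1]
opening: 0.001
```

Call:
{"name": "move_arm", "arguments": {"linear": [[0,0.003,0],[0,0.003,0],[0,0.003,0]], "twist": [[0,0,0],[0,0,0],[0,0,0]]}}

```text
time: 4.1
eef_pos: [0.6072, 0.0065, 0.0609]
tcp_rot: [0.733, 0.681, 0.003, 0.009]
contact_force: [-1.5, -18.2, -0.3]
opening: -0.005
```

The force jumped to 18 N, so the tray is against its stop. Now back off and check.

Call:
{"name": "move_arm", "arguments": {"linear": [[0,-0.01,0],[-0.001,-0.02,0],[-0.002,-0.03,0],[0,-0.03,0.01],[0,-0.01,0.03],[0,0,0.03],[0,0,0.03],[0,0,0.03],[0,0,0.02],[0,0,0]], "twist": [[0,0,0],[0,0,0],[0,0,0],[0,0,0],[0,0,0],[0,0,0],[0,0,0],[0,0,0],[0,0,0],[0,0,0]]}}

```text
time: 4.93
eef_pos: [0.5962, -0.0982, 0.2108]
tcp_rot: [0.735, 0.678, 0.002, -0.002]
contact_force: [0.7, 0.7, 1.0]
opening: 0.001
```

```bash
python3 - <<'E'
from plant import *
import cv2,numpy as np
s=get_state();print(s['eef_pos'],s['contact_force'])
for n in ["wrist","side"]:
    c=read_camera(n);np.savez(f"{n}3.npz",**c)
    cv2.imwrite(f"pics/{n}3.png",c["img"])
E
```

```text
[ 0.59618239 -0.098169    0.21083928] [0.73379859 0.69381409 0.97910306]
```

View pics/wrist3.png

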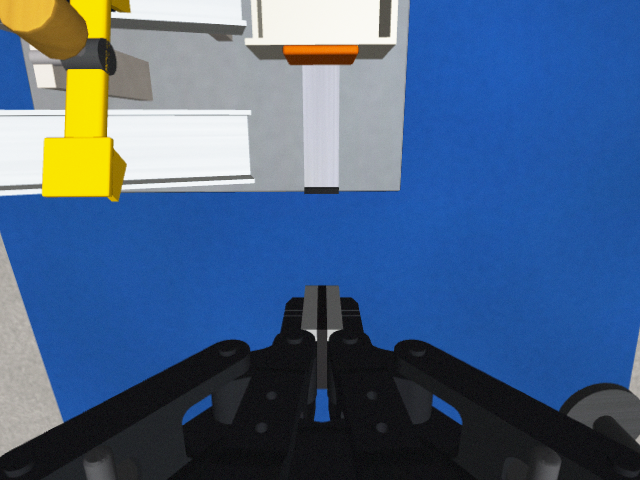

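The tray now sits at the top of the wrist view, with the plate's top edge at (321,46), and the gate is still raised. I'll measure its travel.

```bash
python3 - <<'E'
from h import *
o=np.array([.482,.0195]);a=np.radians(-4.25);x=np.array([np.cos(a),np.sin(a)]);y=np.array([-x[1],x[0]])
for f,px in [("wrist1.npz",[(258,163.5),(389,164.5)]),("wrist3.npz",[(246,44),(395,44)])]:
    P=plane(load(f),px,.074)[:,:2];print(f,P.round(4),((P-o)@y).round(4))
t=plane(load("wrist3.npz"),[(79,166)],.154);print("pad",t,(t[0,:2]-o)@x,(t[0,:2]-o)@y)
print("target", o-.060*y, o-.062*y)
s=load("side3.npz");cv2.imwrite("pics/s3c.png",cv2.resize(s["img"][190:340,230:400],None,fx=4,fy=4,interpolation=cv2.INTER_CUBIC))
E
```

```text
wrist1.npz [[ 0.5517 -0.0489]
 [ 0.6499 -0.056 ]] [-0.0631 -0.0629]
wrist3.npz [[0.5582 0.0266]
 [0.6547 0.0188]] [0.0128 0.0121]
pad [[ 0.48046533 -0.03724649  0.154     ]] 0.0026749474347248447 -0.05670418431782148
target [ 0.47755349 -0.04033501] [ 0.47740527 -0.04232951]
```

View pics/s3c.png

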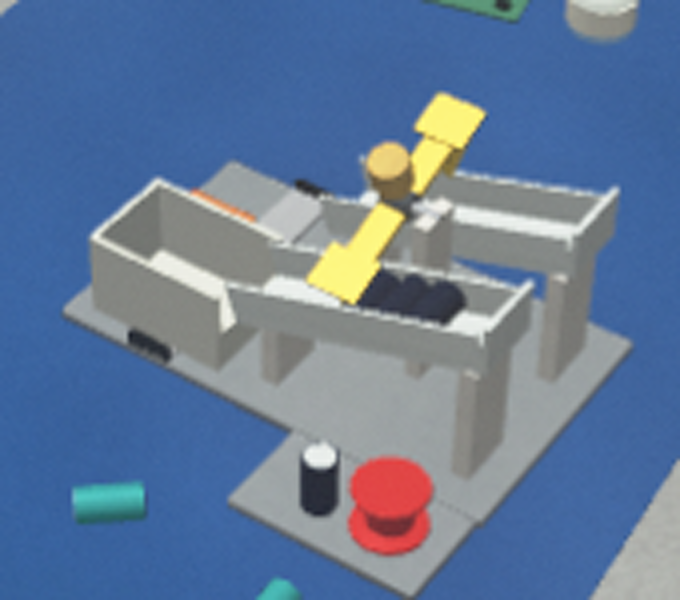

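The tray is home: its wall is where the stop geometry puts it within about 1 mm, and the push hit 18 N. Now move above the pad.

Call:
{"name": "move_arm", "arguments": {"linear": [[-0.02,0.01,0],[-0.02,0.01,0],[-0.02,0.01,0],[-0.02,0.01,0],[-0.018,0.008,0],[-0.01,0.004,0],[0,0,0]], "twist": [[0,0,0],[0,0,0],[0,0,0],[0,0,0],[0,0,0],[0,0,0],[0,0,0]]}}

```text
time: 5.62
eef_pos: [0.473, -0.0408, 0.1871]
tcp_rot: [0.736, 0.677, -0.006, -0.02]
contact_force: [1.0, 0.9, -0.1]
opening: -0.001
```

Call:
{"name": "move_arm", "arguments": {"linear": [[0.004,0,0],[0.002,0,-0.004],[0,0,-0.006],[0,0,-0.006],[0,0,0]], "twist": [[0,0,0],[0,0,0],[0,0,0],[0,0,0],[0,0,0]]}}

```text
time: 6.03
eef_pos: [0.479, -0.0408, 0.1646]
tcp_rot: [0.736, 0.676, -0.008, -0.023]
contact_force: [0.4, -0.3, -0.4]
opening: 0.001
```

```bash
python3 - <<'E'
from plant import *
import cv2,numpy as np
s=get_state();print(s['eef_pos'],s['contact_force'])
c=read_camera("side")
cv2.imwrite("pics/s4c.png",cv2.resize(c["img"][150:340,230:400],None,fx=3,fy=3,interpolation=cv2.INTER_CUBIC))
c=read_camera("wrist");cv2.imwrite("pics/wrist4.png",c["img"])
E
```

```text
[ 0.47895411 -0.0408088   0.16455298] [ 0.43494563 -0.31326176 -0.36189376]
```

View pics/s4c.png

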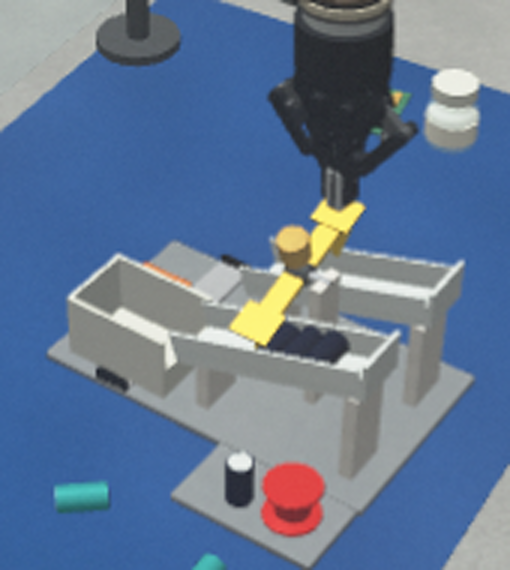

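View pics/wrist4.png

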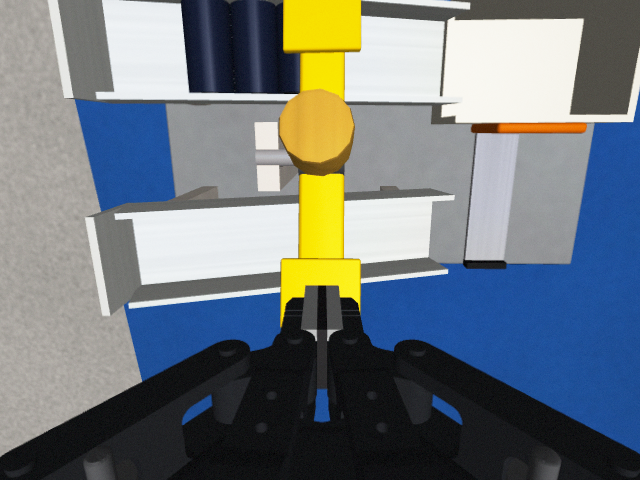

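In the wrist view the fingertips are centred on the pad at (321,290), just above it. Next: press down past level.

Call:
{"name": "move_arm", "arguments": {"linear": [[0,0,-0.006],[0,0,-0.006],[0,0,-0.006],[0,0,-0.005],[0,0,-0.003],[0,0,0]], "twist": [[0,0,0],[0,0,0],[0,0,0],[0,0,0],[0,0,0],[0,0,0]]}}

```text
time: 6.63
eef_pos: [0.4803, -0.0414, 0.1378]
tcp_rot: [0.736, 0.676, -0.007, -0.022]
contact_force: [-0.4, 0.4, 0.4]
opening: 0.003
```

```bash
python3 - <<'E'
from plant import *
import cv2,numpy as np
s=get_state();print(s['eef_pos'],s['contact_force'])
c=read_camera("side")
cv2.imwrite("pics/s5c.png",cv2.resize(c["img"][150:340,230:400],None,fx=3,fy=3,interpolation=cv2.INTER_CUBIC))
c=read_camera("wrist");cv2.imwrite("pics/wrist5.png",c["img"])
E
```

```text
[ 0.48026506 -0.04142203  0.13776986] [-0.4279203   0.3860752   0.35605679]
```

View pics/s5c.png

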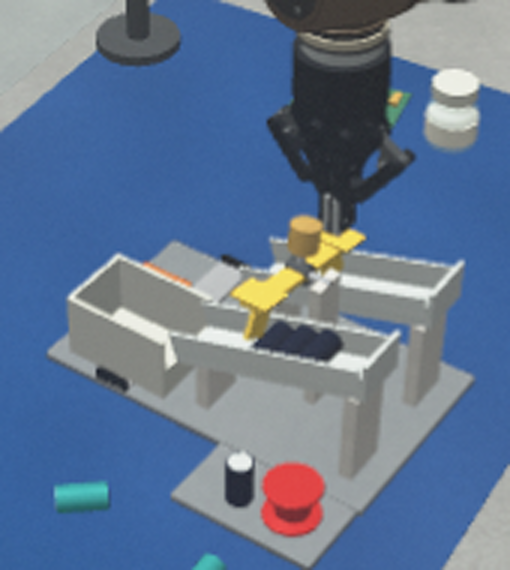

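View pics/wrist5.png

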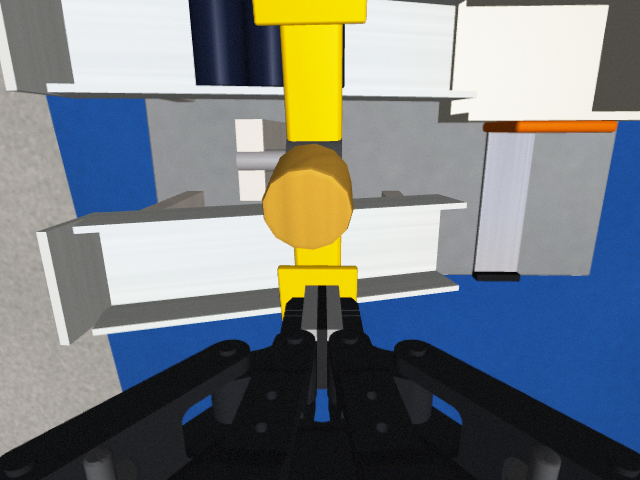

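The gate is about level, with the brass weight upright and the caps still held. A few more mm, shifted slightly outward to stay clear of the brass weight.

Call:
{"name": "move_arm", "arguments": {"linear": [[0,-0.002,-0.003],[0,-0.002,-0.003],[0,0,-0.003],[0,0,0],[0,0,0]], "twist": [[0,0,0],[0,0,0],[0,0,0],[0,0,0],[0,0,0]]}}

```text
time: 7.15
eef_pos: [0.4813, -0.0462, 0.1295]
tcp_rot: [0.736, 0.676, -0.006, -0.02]
contact_force: [0.3, -0.5, -0.6]
opening: 0.003
```

```bash
python3 - <<'E'
from plant import *
import cv2,numpy as np
s=get_state();print(s['eef_pos'],s['contact_force'])
c=read_camera("side")
cv2.imwrite("pics/s6c.png",cv2.resize(c["img"][150:340,230:400],None,fx=3,fy=3,interpolation=cv2.INTER_CUBIC))
E
```

```text
[ 0.48128883 -0.04618243  0.12953841] [ 0.34428881 -0.53920887 -0.57008385]
```

View pics/s6c.png

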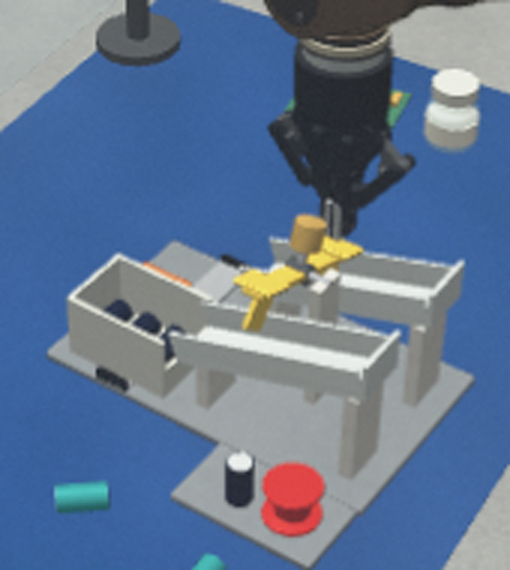

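All three caps have rolled into the tray. The gate is only partly over, so I'll wait a moment and look again.

Call:
{"name": "move_arm", "arguments": {"linear": [[0,0,0],[0,0,0],[0,0,0],[0,0,0],[0,0,0],[0,0,0]], "twist": [[0,0,0],[0,0,0],[0,0,0],[0,0,0],[0,0,0],[0,0,0]]}}

```text
time: 7.7
eef_pos: [0.4815, -0.0461, 0.13]
tcp_rot: [0.736, 0.677, -0.006, -0.02]
contact_force: [-0.6, 0.5, -0.6]
opening: 0.003
```

```bash
python3 - <<'E'
from plant import *
import cv2,numpy as np
s=get_state();print(s['eef_pos'],s['contact_force'])
c=read_camera("side")
cv2.imwrite("pics/s7c.png",cv2.resize(c["img"][190:310,240:370],None,fx=5,fy=5,interpolation=cv2.INTER_CUBIC))
E
```

```text
[ 0.48154628 -0.04612682  0.13002076] [-0.58743915  0.53444991 -0.6129014 ]
```

View pics/s7c.png

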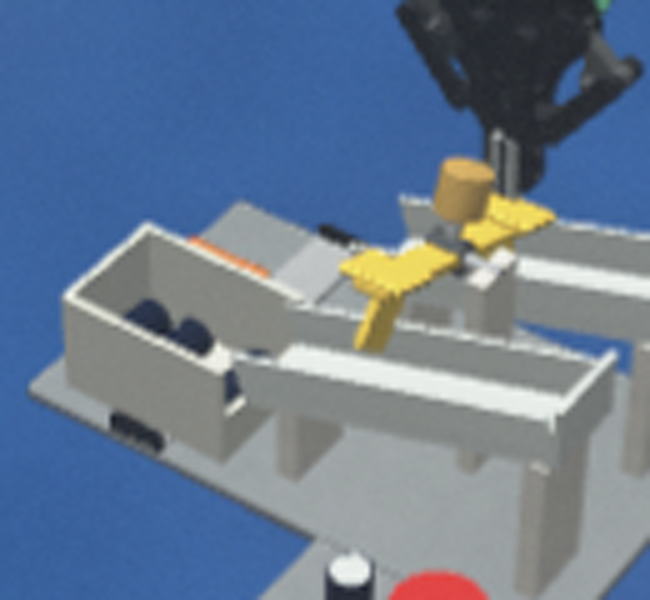

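```bash
python3 - <<'E'
from plant import *
import cv2,numpy as np
c=read_camera("wrist");cv2.imwrite("pics/wrist7.png",c["img"])
E
```

```text
(no output)
```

View pics/wrist7.png

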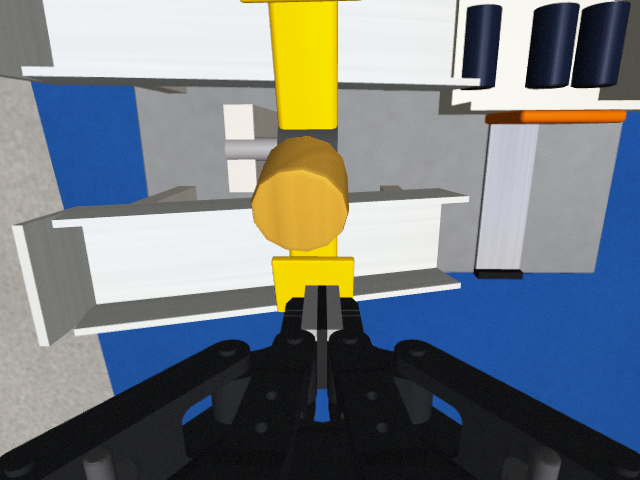

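```bash
python3 - <<'E'
from plant import *
from h import *
o=np.array([.482,.0195]);a=np.radians(-4.25);x=np.array([np.cos(a),np.sin(a)]);y=np.array([-x[1],x[0]])
for n in ["side","wrist"]:
    c=read_camera(n);hsv=cv2.cvtColor(c["img"],cv2.COLOR_BGR2HSV)
    Y=(hsv[...,0]>20)&(hsv[...,0]<35)&(hsv[...,1]>120)
    p,_=depthpts(c,Y);fy=(p[:,:2]-o)@y;fx=(p[:,:2]-o)@x
    for lo in range(-80,80,10):
        m=(fy>lo/1e3)&(fy<(lo+10)/1e3)&(abs(fx)<.03)
        if m.sum()>5: print(n,lo,m.sum(),np.percentile(p[m,2],[20,50,90]).round(4))
E
```

```text
side -80 6 [0.1076 0.1106 0.112 ]
side -70 20 [0.1113 0.1125 0.1147]
side -60 20 [0.1146 0.1167 0.1198]
side -50 24 [0.1157 0.1167 0.1189]
side -40 15 [0.1169 0.1184 0.1202]
side -30 13 [0.1207 0.1228 0.1239]
side -20 12 [0.1248 0.129  0.1536]
side 0 10 [0.1313 0.1327 0.1341]
side 10 12 [0.1361 0.1372 0.1383]
side 20 17 [0.139  0.1404 0.1418]
side 30 7 [0.1447 0.1478 0.1495]
side 40 32 [0.1491 0.1511 0.1539]
side 50 42 [0.1285 0.1535 0.1563]
side 60 71 [0.1333 0.1535 0.1589]
side 70 7 [0.1263 0.1289 0.131 ]
wrist -80 69 [0.1106 0.1114 0.1123]
wrist -70 588 [0.1135 0.1144 0.1156]
wrist -60 1557 [0.1166 0.1177 0.1192]
wrist -50 1215 [0.117  0.1188 0.1202]
wrist -40 18 [0.1181 0.1186 0.1194]
wrist -30 1078 [0.1666 0.1675 0.1686]
wrist -20 2546 [0.1694 0.1705 0.1719]
wrist -10 977 [0.1721 0.1727 0.1736]
wrist 0 1117 [0.1344 0.1352 0.1363]
wrist 10 2139 [0.1368 0.1379 0.1396]
wrist 20 2468 [0.1403 0.1415 0.1433]
wrist 30 2678 [0.1439 0.1451 0.1469]
```

Depth shows a beam slope of about 0.33 and the pad at about 0.115 m, so the gate is fully over. The fingertips are about 6 mm above the pad, so they aren't holding it. Retract straight up.

Call:
{"name": "move_arm", "arguments": {"linear": [[0,-0.002,0.015],[0,-0.005,0.03],[0,-0.005,0.03],[0,-0.01,0.03],[0,-0.02,0.03],[0,-0.03,0.01],[0,-0.03,0],[0,-0.03,0],[0,-0.03,0],[0,-0.03,0],[0,-0.02,0],[0,0,0],[0,0,0],[0,0,0]], "twist": [[0,0,0],[0,0,0],[0,0,0],[0,0,0],[0,0,0],[0,0,0],[0,0,0],[0,0,0],[0,0,0],[0,0,0],[0,0,0],[0,0,0],[0,0,0],[0,0,0]]}}

```text
time: 9.07
eef_pos: [0.4767, -0.2662, 0.2825]
tcp_rot: [0.735, 0.678, -0.008, -0.02]
contact_force: [0.4, -0.0, -0.5]
opening: -0.003
```

```bash
python3 - <<'E'
from plant import *
from h import *
s=get_state();print(s['eef_pos'],s['contact_force'],s['time'])
c=read_camera("side");cv2.imwrite("pics/s8.png",c["img"])
c=read_camera("top");cv2.imwrite("pics/t8c.png",cv2.resize(c["img"][170:345,220:365],None,fx=4,fy=4,interpolation=cv2.INTER_CUBIC))
E
```

```text
[ 0.47673763 -0.26624721  0.28252942] [ 0.42535103 -0.02926817 -0.5098349 ] 9.0667
```

View pics/s8.png

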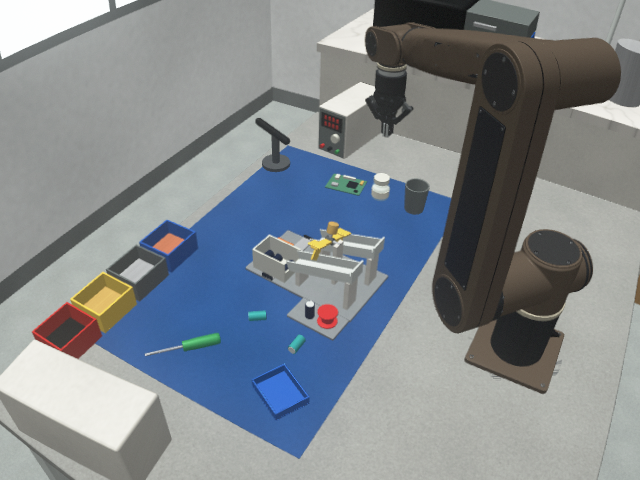

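View pics/t8c.png

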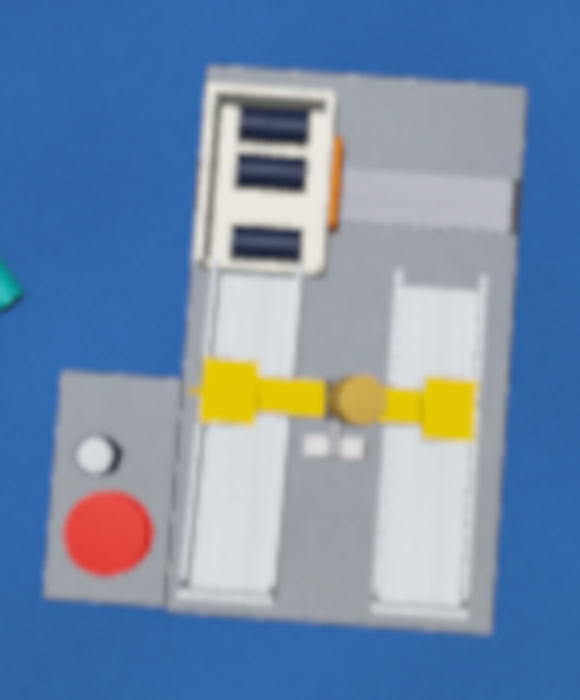

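The top view shows all three caps in the tray (crop: (272,125), (272,173), (267,243)). The tray is home, the brass weight has tipped to the -y side, and the bystanders haven't moved. Handing in.

```bash
python3 -c "
from plant import *
print(sign_off())"
```

```text
the job is handed in; nothing more can be done
None
```

The job is done and handed in, at about 9 s on the robot's clock. I pushed the tray home by its orange plate first, then pressed the gate's raised pad past level. All three capacitors rolled into the tray.

**Tray:** The push force jumped to about 18 N at the end stop. The measured wall position matches the home geometry within about 1 mm using the rail stop. Against my estimated feeder origin it came out about 2.5 mm short, which I put down to calibration.

**Gate:** It is fully over, with a beam slope of about 0.33 and the pad about 115 mm above the bench. It stayed over after the arm retracted.

**Everything else:** The last pictures show the three capacitors inside the tray and the bystanders and turquoise look-alikes where they stood. The robot is clear and touching nothing.

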